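# Turn the sample tube window-up and hold the inspection lamp on

### The arm

A 6-joint arm with a two-finger parallel gripper is mounted at the origin on the work surface. World frame = base frame: x ahead of the robot, y to its left, z up, the work surface at z = 0. Lengths are in m, angles in rad, forces in N, time in s.
With the tool pointing down it reaches from about 0.35 to 0.975 m from the base axis. Payload 4.9 kg.
Tool frame: the origin (TCP) lies at the very end of the fingers, on their centre line; the grasp point (between the pads) lies ctrl.hold_point_z behind it (ctrl.hold_point_z is the distance from the TCP to the grasp point, in m); z points along the fingers, y is the line along which they close (so a half turn about z gives the same grasp; the last joint's range is limited). The gripper opens to 85 mm and grips with 20 to 120 N. Pads are 22 mm wide; open, the fingers measure 114 mm over their backs; the gripper's body (76 mm by 85 mm) begins 54 mm behind the grasp point. The pads swing forward as they close: fully open they stand 13 mm farther back than shut.
Start: joints at [1.103, 0.053, 1.613, -0, 1.476, -0.119], TCP at [0.214, 0.587, 0.231] pointing down, gripper open.
Joint ranges: [-3.01, 3.01], [-1.01, 2.22], [0.06, 2.58], [-1.02, 4.17], [0.09, 2.62], [-3.14, 3.14]. Speed limits (rad/s): [2.57, 2.57, 3.14, 3.14, 3.14, 3.14].

### API

Orientations are given as a rotation vector (axis times angle).
In Python, from station import ctrl gives the robot as it stands. The module is installed in compiled form; this text tells all that it offers.
- The arm moves only by the tool jog_arm, never from a script. Its argument "deltas" is a list of rows, each a list of 3 entries, a list of its own where there are three numbers: the closure, from -1 (fully open) to 1 (shut), then the shift along the world's x, y, z scaled (see below), then the turn, a rotation vector about the world's x, y, z scaled (see below). A call has 1 to 12 rows; each row is the pose to reach, as a shift and turn from the pose commanded when the call began, turning the shorter way round; what a row does not reach only later rows make up. The controller multiplies each number of a shift by 0.4 m and each number of a turn by 180 degrees. A row lasts 1/12 s, in which the tool goes at most 41.7 mm and 7.16 degrees, less where a joint would pass 70% of its speed; a pose out of reach is approached as far as the arm can. A call with a number of a shift or a turn outside -1 to 1 is refused whole. A call with a gripper value outside its range is refused whole. The fingers move at their own pace and stop on an object; "squeeze" is the grip in N (left out, the last holds). Time passes only in rows, so rows that repeat a pose let the fingers close. It gives the time, the measured TCP pose, the force, the opening and the grip force at its end, in the units of the state.
- ctrl.get_obs(): the state, without advancing time (a new reading comes with each control period).
- ctrl.get_image(name): name is "scene" or "side" or "wrist"; returns the picture (384x512x3 uint8, red, green, blue); there is no depth.
- ctrl.get_calibration(name): a dict with "K" (3x3 intrinsics, pixels), "extrinsics" (4x4, takes a point from world to camera coordinates). Camera axes: x right, y down, z forward; pixel columns grow to the right and rows downward; lengths in m; the calibration is good to about 2 mm. A picture is of the moment at which its call begins: read the wrist's pose just before it. get_calibration takes no time and is no camera call; for the wrist camera it gives the pose at the moment of the call.
- ctrl.finish_job(): hands the job in; it is judged then, once.
The state is a dict: "t": time; "q": joint angles; "dq": joint speeds; "effort": joint torques, N m; "tool_pos": TCP position; "tool_rot": TCP orientation; "contact_force": force on the tool from outside, world axes, zero at the start; "wrist_torque": the same for the moment, N m; "opening": finger opening in m; "grip_force": force on a finger pad.
Only numpy, scipy, OpenCV 4.12 (cv2) and the standard library are available. Lean on these libraries where they do the work, as an engineer would, in place of code of your own. Each camera call takes 0.05 s, during which the arm holds its last target. There are 200 camera calls.

### The job

Roll the sample tube on its paper-lined sorting tray, without lifting it, until its window faces straight up, and let go of it there. Then press the black cap of the hold-to-run lamp switch half way down with the fingers, so that its top is about level with the tops of the two posts beside it, never right to the bottom, and finish while still holding it there. Leave the pan, the jar and the tweezers where they are.

Things in the scene. Friction and masses are not known exactly. Their poses are not given: they have to be found in the camera images.
- tube: Closed metal sample tube, 110 mm long, about 0.2 kg, on the tray; origin mid-length on its axis, x along it, +z out through its window. Barrel round, 34 mm diameter, between two end collars (14 mm long, 41 to 55 mm from the middle). The collars are twelve-sided, 40 mm across flats: it rolls in steps of 30 degrees and rests on a flat, its axis then 20 mm above the paper.
- tube_window (a point): Middle of the outer face of the tube's dark window (72 mm long, 27 mm round the barrel, stones behind it), 17 mm from the tube's axis along its +z. At the start the window faces sideways, a quarter turn from up, in any compass direction; rolling the tube away from the side that the window faces brings it up.
- tray: Fixed grey sorting tray, 300 by 300 mm, lined with white paper, left or right of the robot; origin under its centre on the table, z up. Paper top 4 mm above the table; rim 12 mm high, 4 mm thick. Along the outside of its +x side stands the inspection lamp, a bar 30 mm wide, 260 mm long, 34 mm high.
- switch: Fixed hold-to-run switch, left or right of the robot: base plate 100 (x) by 130 (y) mm, 8 mm thick, round grey housing 84 mm in diameter, 40 mm high; origin under its centre on the table, z up. Two steel posts, 12 mm in diameter, stand 54 mm either side along its y; tops 64 mm above the table, level with the cap's top at half travel.
- cap_top (a point): Centre of the top face of the switch's black push cap, a disc 46 mm in diameter; 76 mm above the table when released, 64 mm at half travel, 52 mm at the bottom.
- cap (a joint): Travel of the cap, in m: 0 released, 0.012 half way, 0.024 at the bottom. It moves straight down against a spring: about 3 N to start, 6 N half way, 9 N at the bottom, and comes back up when released.
- pan: Loose steel pan (bowl), 100 mm across the rim, 35 mm high, near the switch; origin at the centre of its underside. To be left alone.
- jar: Loose closed glass jar, 52 mm in diameter, 70 mm high, near the switch; origin at the centre of its underside. To be left alone.
- tweezers: Loose steel tweezers, about 140 mm long, 8 mm high, lying on the table near the switch; origin near their middle on the table. To be left alone.
There are look-alikes about, which are no part of the job. Of the things that look like the tube, take the one that is nearest to the robot's base at the start.

How it is judged:
On the way, in this order (a step that is already met when the one before it is completed fails the run):
1. the tube lies on the tray, let go and at rest, with its window up (angle between tube's own z axis and vertical below 0.26 rad and linear speed of tube below 0.02 m/s and angular speed of tube below 0.3 rad/s and contact force between each of the fingers, the arm and tube below 0.1 N and z of tube in the frame of tray between 0.02 and 0.028 m and x of tube in the frame of tray between -0.146 and 0.146 m and y of tube in the frame of tray between -0.146 and 0.146 m), for 0.3 s.
2. the fingers hold the cap about half way down (value of joint cap between 0.008 and 0.016 m and contact force between the fingers and cap above 2 N), for 0.5 s.
At the end, for the whole second after the job is handed in: The fingers press on the cap with more than 2 N and hold it still between 8 and 16 mm down (half way is 12 mm), while the tube lies untouched and at rest on the tray with its window within 15 degrees of straight up (all of step 1 and all of step 2 and velocity of joint cap between -0.01 and 0.01 m/s); the arm keeps its last pose, push and grip.
It fails at once if the tube is lifted (its axis more than 12 mm above its resting height) (z of tube in the frame of tray above 0.036 m).
It fails at once if the cap is pressed to the bottom (beyond 22 mm) (value of joint cap above 0.022 m).
It fails at once if the steel pan is moved by more than 20 mm (distance of pan from where it was at the start of the episode above 0.02 m).
It fails at once if the glass jar is moved by more than 20 mm (distance of jar from where it was at the start of the episode above 0.02 m).
It fails at once if the tweezers is moved by more than 20 mm (distance of tweezers from where it was at the start of the episode above 0.02 m).
It also fails if it takes over 48 s, if anything falls off the work surface, if the arm or the gripper's body presses on something with over 40 N, if the wrist force passes 120 N, or if a joint passes its speed limit or range.

## Working session

There is one attempt and no reset: what is moved stays moved. The work goes in short steps, Python scripts to look and compute and a tool call to move; the robot and the scene stay as the last step left them, time stands still between calls to the robot, and variables do not carry over. Pictures are saved under pics/ and viewed, at most 10 in all, crops included, and the job is handed in when it is done.

Besides the shell and the picture viewer there is one more tool, called by a JSON object that holds its "method" and its "body". jog_arm: Moves the arm, as the interface text tells. Its arguments: {"type":"object","properties":{"deltas":{"type":"array","items":{"type":"array"}},"squeeze":{"type":"number"}},"required":["deltas"]}

```bash
mkdir -p pics; cat > h.py <<'E'
import numpy as np, cv2
from station import ctrl
def ray(name,uv,z,cal=None):
    c=cal or ctrl.get_calibration(name);K=np.array(c["K"]);E=np.array(c["extrinsics"])
    d=E[:3,:3].T@np.linalg.solve(K,[uv[0],uv[1],1]);o=-E[:3,:3].T@E[:3,3]
    return o+d*(z-o[2])/d[2]
def proj(name,p,cal=None):
    c=cal or ctrl.get_calibration(name);K=np.array(c["K"]);E=np.array(c["extrinsics"])
    q=K@(E[:3,:3]@np.array(p)+E[:3,3]);return q[:2]/q[2]
def snap(name,f):
    im=ctrl.get_image(name);cv2.imwrite(f,im[:,:,::-1]);return im
E
python3 - <<'E'
from h import *
a=snap("scene","pics/s0.png");b=snap("side","pics/d0.png")
for n in("scene","side"):
    c=ctrl.get_calibration(n);E=np.array(c["extrinsics"]);print(n,-E[:3,:3].T@E[:3,3],np.array(c["K"])[0])
o=ctrl.get_obs();print(o,ctrl.hold_point_z)
E
```

```text
scene [ 1.39245314 -0.08280533  0.72086756] [361.11237336   0.         256.58663728]
side [0.24485418 0.57844574 0.83268861] [370.85270055   0.         257.50783358]
{'t': 0.1, 'q': array([ 1.10301763e+00,  5.32773053e-02,  1.61416463e+00, -1.59510514e-05,
        1.47598935e+00, -1.19006215e-01]), 'dq': array([ 1.01929073e-04, -2.47432160e-03, -2.20068541e-03,  2.21704623e-05,
        4.34427037e-04, -2.67247178e-03]), 'effort': array([ 1.02448619e-03, -3.94903207e+01, -3.71363211e+01, -1.06602433e-04,
        3.86772183e-03,  1.69846260e-06]), 'tool_pos': array([0.21334149, 0.5868606 , 0.2301896 ]), 'tool_rot': array([-5.44985816e-01, -3.09343530e+00,  2.77146231e-03]), 'contact_force': array([-0.14207999,  1.12369432, -0.43760982]), 'wrist_torque': array([0.00669932, 0.00190904, 0.05483485]), 'grip_force': 0.0, 'opening': 0.08531887657586665} 0.0187
```

View pics/s0.png

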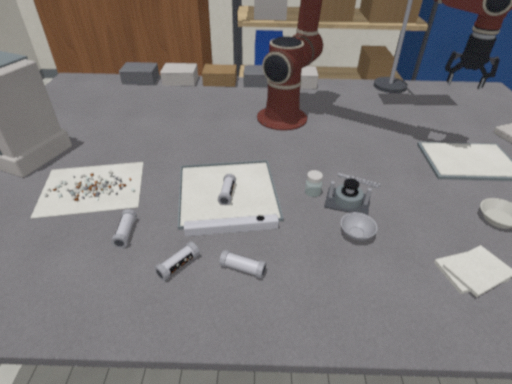

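View pics/d0.png

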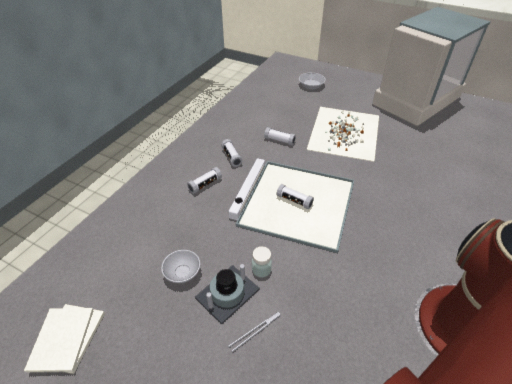

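The scene view has four tube-like things: (228,188) on the tray, and (125,227), (178,260) and (243,264) on the table. The one on the tray at (228,188), which is (295,196) in the side view, fits because it is nearest the base and the only one on the tray. I'll confirm that with an enlarged crop and measure.

```bash
python3 - <<'E'
from h import *
s=cv2.imread("pics/s0.png");d=cv2.imread("pics/d0.png")
R=lambda im,x,y,w,h:cv2.resize(im[y:y+h,x:x+w],(400,300),interpolation=cv2.INTER_CUBIC)
cv2.imwrite("pics/c0.png",np.vstack([np.hstack([R(s,170,150,120,90),R(d,235,155,120,90)]),np.hstack([R(s,290,160,100,75),R(d,150,235,140,105)])]))
for n,pts in(("scene",[(228,188),(125,227),(178,260),(243,264)]),("side",[(295,196)])):
    for p in pts: q=ray(n,p,.024);print(n,p,q.round(3),np.hypot(*q[:2]).round(3))
E
```

```text
scene (228, 188) [ 0.52  -0.182  0.024] 0.551
scene (125, 227) [ 0.7   -0.447  0.024] 0.831
scene (178, 260) [ 0.81  -0.282  0.024] 0.858
scene (243, 264) [ 0.818 -0.121  0.024] 0.826
side (295, 196) [ 0.518 -0.186  0.024] 0.551
```

View pics/c0.png

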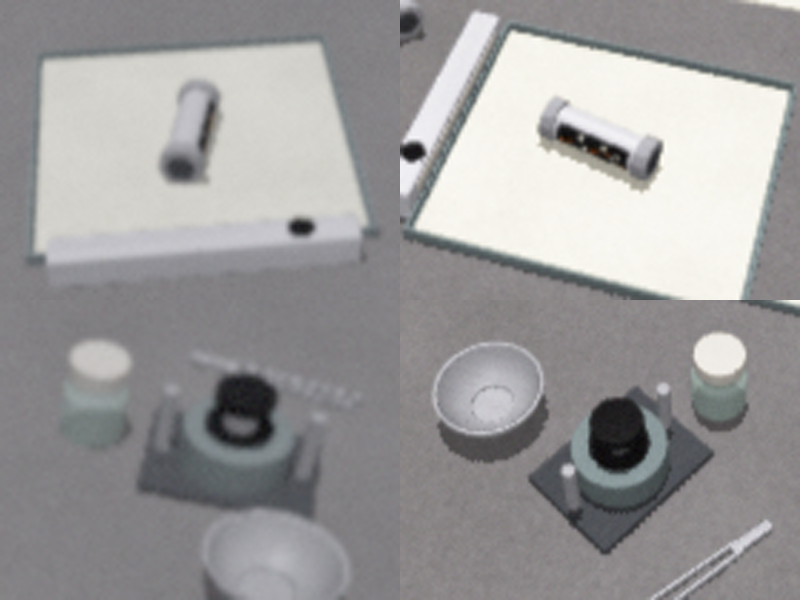

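The crop confirms it. The tube lies alone on the paper, with its dark window facing the scene-right side (+y), so I need to roll it toward -y. The cap top is at about scene (352,181) and side (225,274). Next I'll measure both.

```bash
python3 - <<'E'
from h import *
from scipy.spatial.transform import Rotation as Ro
s=cv2.imread("pics/s0.png");d=cv2.imread("pics/d0.png")
for n,im,pt in(("scene",s,(228,188)),("side",d,(295,196))):
    g=cv2.cvtColor(im,cv2.COLOR_BGR2HSV)
    x,y=pt;roi=np.zeros(g.shape[:2],np.uint8);roi[y-26:y+26,x-30:x+30]=1
    v=im.astype(int);warm=v[:,:,2]-v[:,:,0]   # paper is warmer than the tube
    m=((warm<3)|(v[:,:,1]<150)).astype(np.uint8)*roi
    c=max([c for c in cv2.findContours(m,0,2)[0]],key=cv2.contourArea)
    r=cv2.minAreaRect(c);b=cv2.boxPoints(r);print(n,np.round(r[0],1),np.round(r[1],1),cv2.contourArea(c))
    L=sorted(b,key=lambda p:p[1] if n=="scene" else p[0]);e=[(L[0]+L[1])/2,(L[2]+L[3])/2]
    P=[ray(n,q,.024) for q in e];print("ends",np.round(P,4).tolist(),"mid",np.mean(P,0).round(4))
    # cap
    m=((g[:,:,2]<45)*255).astype(np.uint8)
    for c in cv2.findContours(m,0,2)[0]:
        xx,yy,w,h=cv2.boundingRect(c)
        X,Y=(351,187) if n=="scene" else (226,283)
        if cv2.contourArea(c)>40 and abs(xx+w/2-X)<15 and abs(yy+h/2-Y)<15:print("black",xx,yy,w,h)
for n,p in(("scene",(351.8,181)),("side",(225.5,275))):print("cap",ray(n,p,.076).round(4))
for n,ps in(("scene",[(332.5,183),(369.5,190)]),("side",[(208.7,293.5),(242,266)])):print("posts",[ray(n,p,.064).round(4).tolist() for p in ps])
for n,ps in(("scene",[(182,167),(267,162),(281,220),(177.5,228)]),("side",[(268,163.5),(353,181.5),(340,245),(238,226)])):print("tray",np.round([ray(n,p,.012)for p in ps],3)[:,:2].tolist())
E
```

```text
scene [226.9 188.8] [14.2 32.2] 355.5
ends [[0.4418, -0.1812, 0.024], [0.598, -0.1894, 0.024]] mid [ 0.5199 -0.1853  0.024 ]
black 343 180 15 16
side [294.6 196.5] [37.5 13.4] 404.5
ends [[0.5793, -0.1876, 0.024], [0.46, -0.1802, 0.024]] mid [ 0.5196 -0.1839  0.024 ]
black 217 270 20 25
cap [0.5381 0.1872 0.076 ]
cap [0.5402 0.1819 0.076 ]
posts [[0.5344, 0.1326, 0.064], [0.5638, 0.2363, 0.064]]
posts [[0.5533, 0.2361, 0.064], [0.5224, 0.1348, 0.064]]
tray [[0.397, -0.349], [0.356, -0.061], [0.645, -0.021], [0.687, -0.308]]
tray [[0.667, -0.299], [0.382, -0.346], [0.336, -0.081], [0.619, -0.009]]
```

{"method": "jog_arm", "body": {"deltas": [[1, [0.4, -0.97, 0], [0, 0, 0.092]], [1, [0.4, -0.97, 0], [0, 0, 0.092]], [1, [0.4, -0.97, 0], [0, 0, 0.092]], [1, [0.4, -0.97, 0], [0, 0, 0.092]], [1, [0.4, -0.97, 0], [0, 0, 0.092]], [1, [0.4, -0.97, 0], [0, 0, 0.092]], [1, [0.4, -0.97, 0], [0, 0, 0.092]], [1, [0.4, -0.97, 0], [0, 0, 0.092]], [1, [0.4, -0.97, 0], [0, 0, 0.092]], [1, [0.4, -0.97, 0], [0, 0, 0.092]], [1, [0.4, -0.97, 0], [0, 0, 0.092]], [1, [0.4, -0.97, 0], [0, 0, 0.092]]], "squeeze": 40}}

```text
t: 1.1
tool_pos: [0.3742, 0.1974, 0.231]
tool_rot: [-0.102, -3.14, -0.0]
contact_force: [0.2, 0.4, 0.7]
opening: 0.0001
grip_force: 0.0
```

{"method": "jog_arm", "body": {"deltas": [[1, [0.365, -0.93, 0], [0, 0, 0]], [1, [0.365, -0.93, 0], [0, 0, 0]], [1, [0.365, -0.93, 0], [0, 0, 0]], [1, [0.365, -0.93, 0], [0, 0, 0]], [1, [0.365, -0.93, 0], [0, 0, 0]], [1, [0.365, -0.93, 0], [0, 0, 0]], [1, [0.365, -0.93, 0], [0, 0, 0]], [1, [0.365, -0.93, 0], [0, 0, 0]], [1, [0.365, -0.93, -0.2], [0, 0, 0]], [1, [0.365, -0.93, -0.3], [0, 0, 0]], [1, [0.365, -0.93, -0.3], [0, 0, 0]], [1, [0.365, -0.93, -0.3], [0, 0, 0]]]}}

```text
t: 2.1
tool_pos: [0.517, -0.1711, 0.1044]
tool_rot: [-0.093, -3.131, -0.007]
contact_force: [-1.2, 1.2, -0.9]
opening: -0.0
grip_force: 0.0
```

{"method": "jog_arm", "body": {"deltas": [[1, [0, 0, 0], [0, 0, 0]], [1, [0, 0, 0], [0, 0, 0]], [1, [0, 0, 0], [0, 0, 0]]]}}

```text
t: 2.35
tool_pos: [0.5212, -0.1718, 0.1138]
tool_rot: [0.091, 3.137, -0.002]
contact_force: [0.9, -0.3, -0.3]
opening: 0.0
grip_force: 0.0
```

```bash
python3 - <<'E'
from h import *
o=ctrl.get_obs();print(o["tool_pos"],o["tool_rot"],o["contact_force"])
w=snap("wrist","pics/w1.png");s=snap("side","pics/d1.png");e=snap("scene","pics/s1.png")
p=o["tool_pos"];print(proj("wrist",p))
cv2.imwrite("pics/c1.png",np.hstack([cv2.resize(w[:,:,::-1],(400,300)),cv2.resize(s[145:235,235:355,::-1],(400,300),interpolation=2)]))
E
```

```text
[ 0.52118289 -0.17183953  0.11383886] [ 9.10413473e-02  3.13690008e+00 -1.72842220e-03] [ 0.86043751 -0.27619183 -0.2565628 ]
[259.9818279  248.58384989]
```

View pics/c1.png

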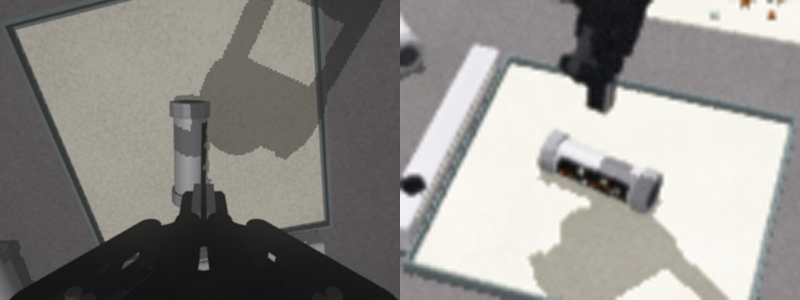

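The wrist view shows the tube's far collar at crop x 170 to 210, with the tip just to its right (+y). The side view shows the window still facing the camera, so nothing has been touched. I'll do a quick wrist-ray check of the tube's axis.

```bash
python3 - <<'E'
from h import *
k=1.28
for p in [(170,108),(209,108),(174,150),(174,200),(181,108)]:print(p,ray("wrist",(p[0]*k,p[1]*k),.024).round(4),ray("wrist",(p[0]*k,p[1]*k),.044).round(4))
print(ctrl.get_obs()["tool_pos"])
for dy in(-.014,0,.014):print(proj("wrist",np.array([.521,-.172+dy,.114]))/k)
E
```

```text
(170, 108) [ 0.472  -0.2025  0.024 ] [ 0.4694 -0.1994  0.044 ]
(209, 108) [ 0.4742 -0.1634  0.024 ] [ 0.4715 -0.1637  0.044 ]
(174, 150) [ 0.5165 -0.2029  0.024 ] [ 0.5101 -0.1998  0.044 ]
(174, 200) [ 0.5767 -0.2088  0.024 ] [ 0.5651 -0.2052  0.044 ]
(181, 108) [ 0.4726 -0.1915  0.024 ] [ 0.47   -0.1893  0.044 ]
[ 0.521128   -0.17236185  0.11417236]
[182.86378935 195.12471532]
[202.8652764  194.09965563]
[222.93478868 193.0711097 ]
```

{"method": "jog_arm", "body": {"deltas": [[1, [0, -0.0175, -0.06], [0, 0, 0]], [1, [0, -0.0175, -0.12], [0, 0, 0]], [1, [0, -0.0175, -0.15], [0, 0, 0]], [1, [0, -0.0175, -0.165], [0, 0, 0]], [1, [0, -0.0175, -0.17], [0, 0, 0]], [1, [0, -0.0175, -0.17], [0, 0, 0]], [1, [0, -0.0175, -0.17], [0, 0, 0]]]}}

```text
t: 3.08
tool_pos: [0.5205, -0.18, 0.0447]
tool_rot: [0.093, 3.138, -0.001]
contact_force: [0.8, -0.3, -0.8]
opening: 0.0001
grip_force: 0.0
```

{"method": "jog_arm", "body": {"deltas": [[1, [0, 0, -0.005], [0, 0, 0]], [1, [0, 0, -0.008], [0, 0, 0]], [1, [0, 0, -0.01], [0, 0, 0]], [1, [0, 0, -0.01], [0, 0, 0]], [1, [0, 0, -0.01], [0, 0, 0]]]}}

```text
t: 3.5
tool_pos: [0.5204, -0.1801, 0.0409]
tool_rot: [0.094, 3.139, -0.001]
contact_force: [-2.3, 0.4, 6.2]
opening: 0.0003
grip_force: 2.8
```

{"method": "jog_arm", "body": {"deltas": [[1, [0, -0.004, -0.002], [0, 0, 0]], [1, [0, -0.009, -0.002], [0, 0, 0]], [1, [-0.001, -0.014, -0.002], [0, 0, 0]], [1, [-0.001, -0.019, -0.002], [0, 0, 0]], [1, [-0.001, -0.024, -0.002], [0, 0, 0]], [1, [-0.002, -0.029, -0.002], [0, 0, 0]], [1, [-0.002, -0.034, -0.002], [0, 0, 0]], [1, [-0.003, -0.039, -0.002], [0, 0, 0]], [1, [-0.003, -0.044, -0.002], [0, 0, 0]], [1, [-0.003, -0.048, -0.002], [0, 0, 0]], [1, [-0.003, -0.048, -0.002], [0, 0, 0]]]}}

```text
t: 4.42
tool_pos: [0.519, -0.1998, 0.0409]
tool_rot: [0.094, 3.14, -0.002]
contact_force: [-4.3, 1.3, 10.5]
opening: -0.0001
grip_force: 5.3
```

```bash
python3 - <<'E'
from h import *
o=ctrl.get_obs();print(o["tool_pos"],o["contact_force"])
s=snap("side","pics/d2.png");e=snap("scene","pics/s2.png")
cv2.imwrite("pics/c2.png",np.hstack([cv2.resize(e[150:240,170:290,::-1],(400,300),interpolation=2),cv2.resize(s[145:235,235:355,::-1],(400,300),interpolation=2)]))
E
```

```text
[ 0.51898955 -0.19980789  0.04086655] [-4.27475591  1.29352065 10.53003726]
```

View pics/c2.png

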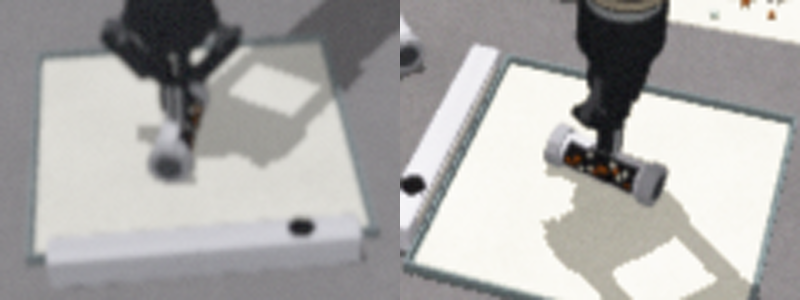

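The tube rolled one step: the window is turned further up in both crops, and the tube sits about 10 mm nearer -y. I'll repeat the stroke.

{"method": "jog_arm", "body": {"deltas": [[1, [0, 0, 0.02], [0, 0, 0]], [1, [0, 0.01, 0.025], [0, 0, 0]], [1, [0, 0.025, 0.025], [0, 0, 0]], [1, [0, 0.025, 0.015], [0, 0, 0]], [1, [0, 0.025, 0.007], [0, 0, 0]], [1, [0, 0.025, 0.002], [0, 0, 0]], [1, [0, 0.025, 0], [0, 0, 0]], [1, [0, 0.025, 0], [0, 0, 0]], [1, [0, 0.025, 0], [0, 0, 0]]]}}

```text
t: 5.27
tool_pos: [0.5184, -0.1889, 0.0404]
tool_rot: [-0.093, -3.138, -0.0]
contact_force: [-6.7, 2.8, 16.2]
opening: -0.0001
grip_force: 8.0
```

{"method": "jog_arm", "body": {"deltas": [[1, [0, -0.004, 0], [0, 0, 0]], [1, [0, -0.009, 0], [0, 0, 0]], [1, [-0.001, -0.014, 0], [0, 0, 0]], [1, [-0.001, -0.019, 0], [0, 0, 0]], [1, [-0.001, -0.024, 0], [0, 0, 0]], [1, [-0.002, -0.029, 0], [0, 0, 0]], [1, [-0.002, -0.034, 0], [0, 0, 0]], [1, [-0.003, -0.039, 0], [0, 0, 0]], [1, [-0.003, -0.044, 0], [0, 0, 0]], [1, [-0.003, -0.05, 0], [0, 0, 0]], [1, [-0.003, -0.052, 0], [0, 0, 0]], [1, [-0.003, -0.052, 0], [0, 0, 0]]]}}

```text
t: 6.27
tool_pos: [0.5169, -0.2104, 0.0409]
tool_rot: [-0.093, -3.137, 0.001]
contact_force: [-9.7, 2.0, 20.0]
opening: 0.0002
grip_force: 9.5
```

```bash
python3 - <<'E'
from h import *
o=ctrl.get_obs();print(o["tool_pos"],o["contact_force"])
s=snap("side","pics/d3.png");e=snap("scene","pics/s3.png")
cv2.imwrite("pics/c3.png",np.hstack([cv2.resize(e[150:240,170:290,::-1],(400,300),interpolation=2),cv2.resize(s[145:235,235:355,::-1],(400,300),interpolation=2)]))
E
```

```text
[ 0.51686531 -0.21042635  0.04089235] [-9.67742127  1.951516   19.97719598]
```

View pics/c3.png

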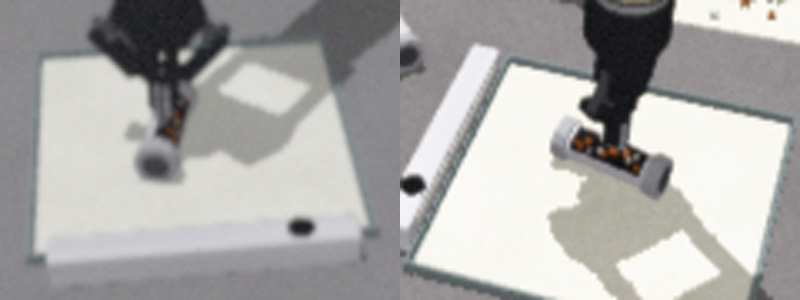

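The second step is done: the window now shows near the top in both crops. One more stroke, with slightly lighter pressure.

{"method": "jog_arm", "body": {"deltas": [[1, [0, 0, 0.02], [0, 0, 0]], [1, [0, 0.01, 0.025], [0, 0, 0]], [1, [0, 0.025, 0.025], [0, 0, 0]], [1, [0, 0.025, 0.015], [0, 0, 0]], [1, [0, 0.025, 0.007], [0, 0, 0]], [1, [0, 0.025, 0.003], [0, 0, 0]], [1, [0, 0.025, 0.001], [0, 0, 0]], [1, [0, 0.025, 0.001], [0, 0, 0]], [1, [0, 0.025, 0.001], [0, 0, 0]]]}}

```text
t: 7.12
tool_pos: [0.517, -0.2001, 0.0405]
tool_rot: [-0.093, -3.138, 0.001]
contact_force: [-8.4, 1.1, 15.2]
opening: -0.0
grip_force: 7.8
```

{"method": "jog_arm", "body": {"deltas": [[1, [0, -0.004, 0], [0, 0, 0]], [1, [0, -0.009, 0], [0, 0, 0]], [1, [-0.001, -0.014, 0], [0, 0, 0]], [1, [-0.001, -0.019, 0], [0, 0, 0]], [1, [-0.001, -0.024, 0], [0, 0, 0]], [1, [-0.002, -0.029, 0], [0, 0, 0]], [1, [-0.002, -0.034, 0], [0, 0, 0]], [1, [-0.003, -0.039, 0], [0, 0, 0]], [1, [-0.003, -0.044, 0], [0, 0, 0]], [1, [-0.003, -0.05, 0], [0, 0, 0]], [1, [-0.003, -0.052, 0], [0, 0, 0]], [1, [-0.003, -0.052, 0], [0, 0, 0]]]}}

```text
t: 8.12
tool_pos: [0.5155, -0.2211, 0.0409]
tool_rot: [-0.093, -3.137, 0.001]
contact_force: [-8.8, 2.7, 18.3]
opening: 0.0001
grip_force: 8.9
```

{"method": "jog_arm", "body": {"deltas": [[1, [0, 0, 0.03], [0, 0, 0]], [1, [0, 0, 0.1], [0, 0, 0]], [1, [0, 0.1, 0.2], [0, 0, 0]], [1, [0, 0.2, 0.3], [0, 0, 0]], [1, [0, 0.3, 0.35], [0, 0, 0]], [1, [0, 0.4, 0.35], [0, 0, 0]], [1, [0, 0.4, 0.35], [0, 0, 0]], [1, [0, 0.4, 0.35], [0, 0, 0]]]}}

```text
t: 8.78
tool_pos: [0.5168, -0.0566, 0.1807]
tool_rot: [0.086, 3.137, 0.002]
contact_force: [0.3, -0.8, -0.1]
opening: -0.0003
grip_force: 0.0
```

```bash
python3 - <<'E'
from h import *
o=ctrl.get_obs();print(o["tool_pos"],o["tool_rot"],o["contact_force"])
s=snap("side","pics/d4.png");e=snap("scene","pics/s4.png")
cv2.imwrite("pics/c4.png",np.hstack([cv2.resize(e[150:240,170:290,::-1],(400,300),interpolation=2),cv2.resize(s[145:235,235:355,::-1],(400,300),interpolation=2)]))
E
```

```text
[ 0.51675367 -0.05658632  0.1806678 ] [8.58811339e-02 3.13706927e+00 1.63836950e-03] [ 0.3344042  -0.75558305 -0.14495871]
```

View pics/c4.png

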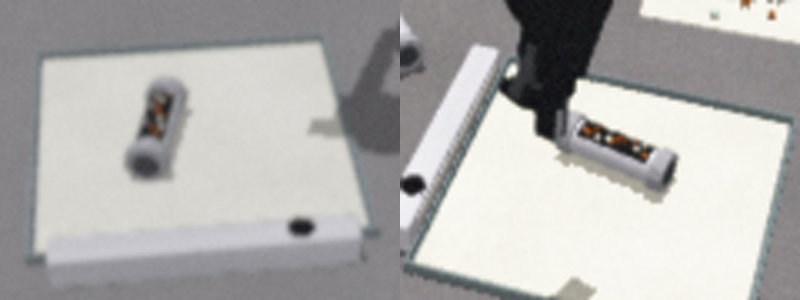

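The tube is free and the window looks up, at about scene (217,184) and side (300,188). I'll check it numerically by triangulating the window and comparing it with the tube body.

```bash
python3 - <<'E'
from h import *
R={}
for n,f,pt,w in(("scene","pics/s4.png",(217,185),(16,24)),("side","pics/d4.png",(300,188),(14,14))):
    im=cv2.imread(f).astype(int);x,y=pt
    roi=np.zeros(im.shape[:2],np.uint8);roi[y-26:y+26,x-(30 if n=="scene" else 16):x+30]=1
    m=(((im.min(2)<95)|(im[:,:,2]-im[:,:,0]>40))).astype(np.uint8)*roi
    m=cv2.morphologyEx(m,cv2.MORPH_CLOSE,np.ones((3,3)))
    cs=[c for c in cv2.findContours(m,0,2)[0] if cv2.pointPolygonTest(c,pt,True)>-4]
    c=max(cs,key=cv2.contourArea);r=cv2.minAreaRect(c);R[n]=r[0];print(n,np.round(r[0],1),np.round(r[1],1),cv2.contourArea(c))
    print(" win@.041",ray(n,r[0],.041).round(4),"edges",[ray(n,p,.038).round(4)[:2].tolist() for p in cv2.boxPoints(r)])
P=[]
for n in R:
    c=ctrl.get_calibration(n);P.append(np.array(c["K"])@np.array(c["extrinsics"])[:3])
X=cv2.triangulatePoints(P[0],P[1],np.array(R["scene"]),np.array(R["side"]));print("tri",(X[:3]/X[3]).ravel().round(4))
# tube body outline in scene
im=cv2.imread("pics/s4.png").astype(int);roi=np.zeros(im.shape[:2],np.uint8);roi[168:208,200:232]=1
m=((im[:,:,2]-im[:,:,0]<3)|(im[:,:,1]<150)).astype(np.uint8)*roi
c=max(cv2.findContours(m,0,2)[0],key=cv2.contourArea);r=cv2.minAreaRect(c);print("body",r, ray("scene",r[0],.024).round(4))
E
```

```text
scene [216.7 184.2] [ 6.3 13.8] 64.5
 win@.041 [ 0.5241 -0.2159  0.041 ] edges [[0.5486, -0.2285], [0.482, -0.2239], [0.4907, -0.2039], [0.5566, -0.2094]]
side [299.2 187.1] [21.3  4.9] 80.0
 win@.041 [ 0.5165 -0.2117  0.041 ] edges [[0.5505, -0.2068], [0.5538, -0.2285], [0.4849, -0.2224], [0.4826, -0.2013]]
tri [ 0.5182 -0.2167  0.0362]
body ((216.11264038085938, 188.0268096923828), (14.036203384399414, 31.963632583618164), 13.392498016357422) [ 0.5215 -0.2191  0.024 ]
```

The window sits over the axis to within about 3 mm, where a single step would be 9 mm, so it faces up. Next is the switch.

{"method": "jog_arm", "body": {"deltas": [[1, [0.055, 0.604, 0], [0, 0, 0]], [1, [0.055, 0.604, 0], [0, 0, 0]], [1, [0.055, 0.604, 0], [0, 0, 0]], [1, [0.055, 0.604, 0], [0, 0, 0]], [1, [0.055, 0.604, 0], [0, 0, 0]], [1, [0.055, 0.604, 0], [0, 0, 0]], [1, [0.055, 0.604, 0], [0, 0, 0]], [1, [0.055, 0.604, -0.06], [0, 0, 0]], [1, [0.055, 0.604, -0.12], [0, 0, 0]], [1, [0.055, 0.604, -0.17], [0, 0, 0]], [1, [0.055, 0.604, -0.2], [0, 0, 0]], [1, [0.055, 0.604, -0.22], [0, 0, 0]]]}}

```text
t: 9.88
tool_pos: [0.5368, 0.1795, 0.0878]
tool_rot: [-0.096, -3.136, 0.002]
contact_force: [-0.5, 0.1, 0.1]
opening: -0.0
grip_force: 0.0
```

{"method": "jog_arm", "body": {"deltas": [[1, [0, 0, 0], [0, 0, 0]], [1, [0, 0, 0], [0, 0, 0]], [1, [0, 0, 0], [0, 0, 0]]]}}

```text
t: 10.13
tool_pos: [0.5391, 0.181, 0.0923]
tool_rot: [0.095, 3.138, 0.001]
contact_force: [-0.6, 0.2, -0.0]
opening: 0.0003
grip_force: 0.0
```

```bash
python3 - <<'E'
from h import *
o=ctrl.get_obs();print(o["tool_pos"],o["contact_force"])
s=snap("side","pics/d5.png");e=snap("scene","pics/s5.png")
cv2.imwrite("pics/c5.png",np.hstack([cv2.resize(e[150:225,290:390,::-1],(400,300),interpolation=2),cv2.resize(s[235:340,150:290,::-1],(400,300),interpolation=2)]))
E
```

```text
[0.5391373  0.18097092 0.09228843] [-0.61859471  0.18067144 -0.02759404]
```

View pics/c5.png

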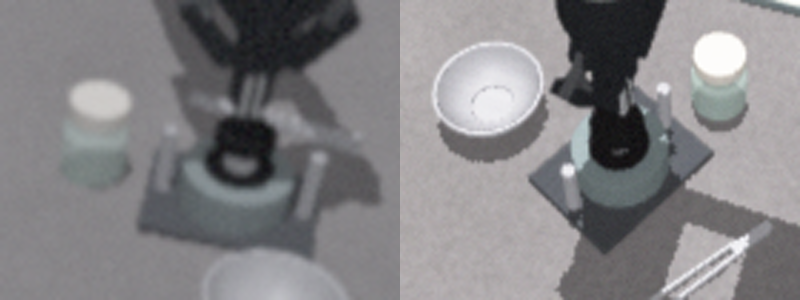

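The fingers stand over the cap, at scene crop (250,115), and nothing else is near them. I'll lower until they touch.

{"method": "jog_arm", "body": {"deltas": [[1, [0.0, 0.01, -0.012], [0, 0, 0]], [1, [0, 0.01, -0.024], [0, 0, 0]], [1, [0, 0.01, -0.034], [0, 0, 0]], [1, [0, 0.01, -0.042], [0, 0, 0]], [1, [0, 0.01, -0.048], [0, 0, 0]], [1, [0, 0.01, -0.048], [0, 0, 0]], [1, [0, 0.01, -0.048], [0, 0, 0]]]}}

```text
t: 10.82
tool_pos: [0.5379, 0.1854, 0.0719]
tool_rot: [-0.094, -3.14, -0.001]
contact_force: [-2.8, 0.8, 3.2]
opening: 0.0001
grip_force: 1.8
```

{"method": "jog_arm", "body": {"deltas": [[1, [0, 0, -0.005], [0, 0, 0]], [1, [0, 0, -0.01], [0, 0, 0]], [1, [0, 0, -0.014], [0, 0, 0]], [1, [0, 0, -0.018], [0, 0, 0]], [1, [0, 0, -0.02], [0, 0, 0]], [1, [0, 0, -0.02], [0, 0, 0]], [1, [0, 0, -0.02], [0, 0, 0]], [1, [0, 0, -0.02], [0, 0, 0]], [1, [0, 0, -0.02], [0, 0, 0]]]}}

```text
t: 11.57
tool_pos: [0.538, 0.1853, 0.0639]
tool_rot: [-0.094, -3.14, -0.001]
contact_force: [-2.6, 1.2, 5.6]
opening: 0.0002
grip_force: 2.8
```

{"method": "jog_arm", "body": {"deltas": [[1, [0, 0, 0], [0, 0, 0]], [1, [0, 0, 0], [0, 0, 0]], [1, [0, 0, 0], [0, 0, 0]], [1, [0, 0, 0], [0, 0, 0]], [1, [0, 0, 0], [0, 0, 0]], [1, [0, 0, 0], [0, 0, 0]]]}}

```text
t: 12.07
tool_pos: [0.538, 0.1853, 0.064]
tool_rot: [0.094, 3.14, 0.001]
contact_force: [-2.6, 1.0, 6.1]
opening: 0.0005
grip_force: 2.8
```

```bash
python3 - <<'E'
from h import *
o=ctrl.get_obs();print(o["tool_pos"],o["contact_force"])
s=snap("side","pics/d6.png");e=snap("scene","pics/s6.png")
R=lambda im,x,y,w,h:cv2.resize(im[y:y+h,x:x+w,::-1],(400,300),interpolation=2)
cv2.imwrite("pics/c6.png",np.vstack([np.hstack([R(e,170,150,120,90),R(s,235,145,120,90)]),np.hstack([R(e,290,150,100,75),R(s,150,235,140,105)])]))
E
```

```text
[0.53804431 0.1853233  0.06396804] [-2.6120032   0.97541986  6.13707125]
```

View pics/c6.png

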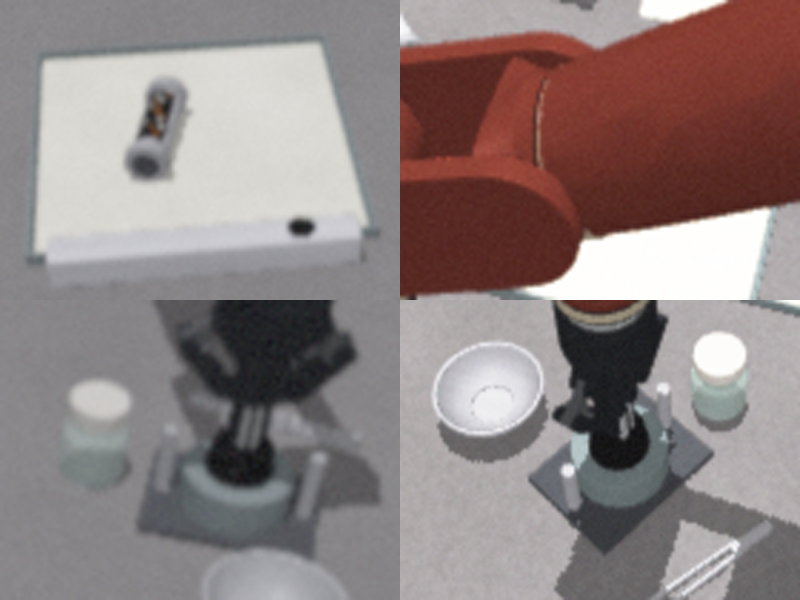

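The tube lies with its window up, and the cap is held half way (tip at z 0.064, 6.1 N). The pan, jar and tweezers have not moved.

```bash
python3 -c "
from station import ctrl
print(ctrl.finish_job())"
```

```text
the job is handed in; nothing more can be done
None
```

I handed the job in at about 12 s, with the tube rolled three steps so its window faces up and the cap held half way down (fingertip at 64 mm, about 6 N); the hand-in gave no verdict.

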